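Reload the spring-loaded block magazine

TASK

Reload the spring-loaded magazine with the two pine blocks from the rack: the red-ended marker block goes in first, lying flat, pushed down until the catches snap over it and hold it by themselves; then the plain block goes flat on top of it and is pushed down under the catches in the same way. The blocks stand on edge in the rack, so each will have to be laid down on a free patch of the bench and taken again across its width. Leave the tools, tins and other things on the bench where they are.

Things in the scene. Friction and masses are not known exactly. Their poses are not given: they have to be found in the camera images.
- magazine: block magazine fixed to the bench: blue base 112 (x) x 150 (y) x 10, four aluminium corner angles round an upright shaft 44 (x) x 74 (y) inside, open on top; flared mouth from z 104 to 115. The long sides (+x, -x) are open over their middle 50 mm, for fingers. Blue posts with catches at the ends (+y, -y), to 65 mm from the axis, 100 high. Origin: centre of the underside
- magazine_mouth (a point): point on the shaft's axis at the height of the catches' flat underside, 80 mm above the magazine's origin; here rests the upper face of the top block. Blocks go in flat, 70 mm side along the magazine's y, pushed down past both catches (about 5 to 15 N) to 5 to 9 mm below this point; the catches snap out and, when let go, the pile rises against them
- platform (a joint): how far the orange sprung platform in the shaft has sunk (m), 0 at rest with its upper face 2 mm below the catches' underside; range 0 to 0.058; about 0.020 with one block held under the catches, 0.042 with two. Spring 2.5 N at 0, 5 N at 0.042
- catch_left (a joint): steel spring catch at the magazine's +y end: 0 out (its 16 mm wide nose reaches 8 mm into the shaft), up to 0.011 m pushed back; flat below, above it a steep ramp from 98 down to 82 mm above the magazine's origin
- catch_right (a joint): the same at the -y end. (The bench round about is clear of fixed things, but for magazine and rack, for x 0.33 to 0.66 and y -0.37 to 0.40 m; behind it, from x 0.67, stands a carton 190 high, at the sides more tools)
- rack: plywood rack fixed to the bench, 100 (x) x 94 (y), floor 8 thick, two slots 25 wide and 76 long along its y, centred 30 mm either side of its origin along x; low rails beside each slot to z 20, end walls to z 42. A block in it has its top at z 48 and can be pinched only across its 22 mm thickness. Origin: centre of the underside.
- red_block: marker block: pine block, 40 (its x) x 70 (its y) x 22 (its z), about 60 g. At the start it stands on its 22 x 70 edge in a slot of the rack, 40 mm side upright, its long y axis level along the rack's y. Origin: centre of one broad face (11 mm from the block's centre along its z). Both ends are painted red (12 mm bands)
- red_block_center (a point): centre of the red-ended block
- plain_block: plain block: bare pine block, 40 (its x) x 70 (its y) x 22 (its z), about 60 g. At the start it stands on its 22 x 70 edge in a slot of the rack, 40 mm side upright, its long y axis level along the rack's y. Origin: centre of one broad face (11 mm from the block's centre along its z)
- plain_block_center (a point): centre of the plain block
- solvent_tin: red and white round tin, diameter 78, 78 tall, upright; bystander; origin at the centre of its underside
- screw_jar: clear jar with red lid, diameter 62, 86 tall, upright; bystander; origin at the centre of its underside
- grey_tape: grey roll of tape lying flat, diameter 78, 24 tall; bystander; origin at the centre of its underside
- pliers: blue-handled pliers lying flat, 63 x 185 (along its y) x 14; bystander; origin at the centre of its underside
- green_screwdriver: green-handled screwdriver, 26 x 180 (along its y) x 27, lying; bystander; origin at the centre of its underside
- padlock: brass padlock lying flat, 62 x 40 x 16; bystander; origin at the centre of its underside

How it is judged:
By the outcome, as a careful person would: the job done as asked, in the order asked, and still so for the second after the job is handed in, with the robot touching nothing.
It also fails if it takes over 72 s, if anything falls off the work surface, if the arm or the gripper's body presses on something with over 40 N, if the wrist force passes 120 N, or if a joint passes its speed limit or range.

ROBOT

A 7-joint arm with a two-finger parallel gripper is mounted at the origin on a cart in front of the work surface, level with it; the furniture and walls round the work are solid. World frame = base frame: x ahead of the robot, y to its left, z up, the work surface at z = 0. Lengths are in m, angles in degrees, forces in N, time in s.
With the tool pointing down it reaches from about 0.425 to 0.975 m from the base axis. Payload 16.7 kg.
Tool frame: the origin (TCP) lies midway between the tips of the shut fingers; the grasp point (between the pads) lies 19 mm behind it (r.tcp_to_grasp is the distance from the TCP to the grasp point, in m); z points along the fingers, y is the line along which they close (so a half turn about z gives the same grasp; the last joint's range is limited). The gripper opens to 85 mm and grips with 20 to 120 N. Pads are 22 mm wide; open, the fingers measure 114 mm over their backs; the gripper's body (76 mm by 85 mm) begins 54 mm behind the grasp point. The pads swing forward as they close: fully open they stand 13 mm farther back than shut.
Start: joints at [67.752, 24.414, 4.234, 92.017, -1.954, 63.644, -3.845], TCP at [0.16, -0.656, 0.231] pointing down, gripper open.
Joint ranges: [-163.25, 163.25], [-28.42, 122.38], [-70.27, 78.77], [12.13, 141.07], [-58.53, 238.53], [9.26, 117.41], [-156.51, 156.51]. Speed limits (degrees/s): [108.29, 108.29, 136.94, 136.94, 172.46, 172.46, 172.46].

INTERFACE

Orientations are given as [roll, pitch, yaw] about the fixed x, y, z axes, in that order (R = Rz(yaw) Ry(pitch) Rx(roll)).
In Python, from plant import r gives the robot as it stands.
- The arm moves only by the tool inch_along, called by a JSON object that holds its "op" and its "data", one argument or row to a line. Schema: {"type":"object","properties":{"ticks":{"type":"array","items":{"type":"array","items":{"type":"number"},"minItems":5,"maxItems":5},"minItems":1,"maxItems":12},"grip_force":{"type":"number"},"only":{"type":"string"},"quiet":{"type":"boolean"},"lines":{"type":"string"}},"required":["ticks"],"additionalProperties":false}. ticks is a list of rows, 1 to 12 of them, each of 5 numbers: dx, dy, dz in units of 25 mm, then a turn about the tool's z in units of 2 degrees, then the finger opening in m; each row is the pose to reach, as a shift and turn from the pose commanded when the call began, along the tool's axes at that moment; what a row does not reach only later rows make up. A row lasts 1/8 s, in which the tool goes at most 0.0625 m and 10.7 degrees, less where a joint would pass 70% of its speed; a pose out of reach is approached as far as the arm can. The fingers move at their own pace and stop on an object; grip_force is the grip in N (left out, the last holds). Time passes only in rows, so rows that do not move let the fingers close. The tool returns the time, the measured TCP pose, the force, the opening and the grip force at its end. only (a regular expression) keeps the lines of the reply that match it, lines (a string "A,B") keeps lines A to B, and quiet returns only ok. Input that does not fit is refused with a message, and nothing moves.
- r.read_state(): the state, without advancing time (a new reading comes with each control period).
- r.camera(name): name is "scene" or "top"; returns the picture (420x560x3 uint8, red, green, blue); there is no depth.
- r.get_calibration(name): a dict with "mtx" (3x3 intrinsics, pixels), "position" and "attitude" of the camera in the world. Camera axes: x right, y down, z forward; pixel columns grow to the right and rows downward; lengths in m; the calibration is good to about 2 mm. A picture is of the moment at which its call begins. get_calibration takes no time and is no camera call.
- r.job_done(): hands the job in; it is judged then, once.
The state is a dict: "time": time; "joint_pos": joint angles; "qd": joint speeds; "tau": joint torques, N m; "position": TCP position; "tcp_rot": TCP orientation; "wrist_force": force on the tool from outside, world axes, zero at the start; "moment": the same for the moment, N m; "opening": finger opening in m; "grip_force": force on a finger pad.
Only numpy, scipy, OpenCV 4.12 (cv2) and the standard library are available. Lean on these libraries where they do the work, as an engineer would, in place of code of your own. Each camera call takes 0.05 s, during which the arm holds its last target. There are 200 camera calls.

## Working session

There is one attempt and no reset: what is moved stays moved. The work goes in short steps, Python scripts to look and compute and a tool call to move; the robot and the scene stay as the last step left them, time stands still between calls to the robot, and variables do not carry over. Pictures are saved under pics/ and viewed, at most 10 in all, crops included, and the job is handed in when it is done.

```bash
ls; mkdir -p pics; python3 - <<'E'
from plant import r
import cv2
for n in ("scene","top"):
    c=r.get_calibration(n); print(n,c)
    cv2.imwrite(f"pics/{n}0.png",r.camera(n)[:,:,::-1])
s=r.read_state(); print(s["position"],s["tcp_rot"],s["time"],r.tcp_to_grasp)
E
```

```text
pics
plant.py
scene {'mtx': array([[471.67357141,   0.        , 278.00236606],
       [  0.        , 471.67357141, 205.43787975],
       [  0.        ,   0.        ,   1.        ]]), 'position': array([-0.79043291, -0.63251144,  0.77013552]), 'attitude': array([-115.65679707,    0.68498323,  -63.41026297])}
top {'mtx': array([[402.65135989,   0.        , 283.28465244],
       [  0.        , 402.65135989, 213.77342319],
       [  0.        ,   0.        ,   1.        ]]), 'position': array([0.23364554, 0.0337704 , 1.4014049 ]), 'attitude': array([-167.70044223,    0.19989334,  -88.6080604 ])}
[ 0.15956317 -0.65547802  0.23067474] [-1.79931626e+02  5.33275243e-03  1.36836925e+01] 0.1 0.0187
```
View pics/top0.png

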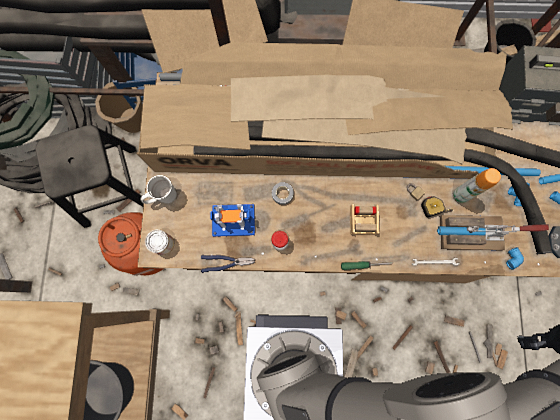

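View pics/scene0.png

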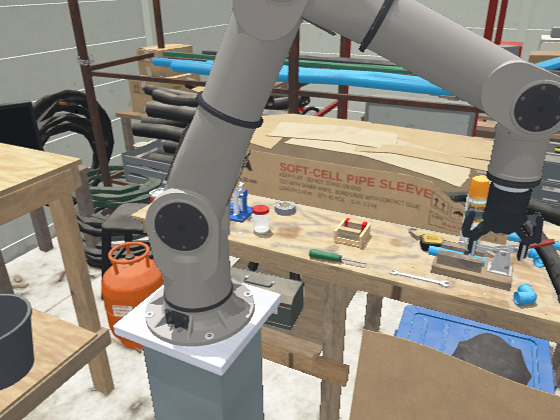

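Top view shows magazine near (232,217), rack near (365,219) with red-ended block towards the top slot, tape (283,192), jar (280,240), pliers (228,262), screwdriver (365,265). Zooming on magazine and rack.

```bash
cat > h.py <<'E'
import numpy as np, cv2
from scipy.spatial.transform import Rotation as Ro
from plant import r
def ray(n,uv):
    c=r.get_calibration(n); R=Ro.from_euler('xyz',c['attitude'],degrees=True).as_matrix()
    uv=np.atleast_2d(uv).astype(float)
    d=np.c_[uv,np.ones(len(uv))]@np.linalg.inv(c['mtx']).T@R.T
    return c['position'],d
def onz(n,uv,z):
    p,d=ray(n,uv); t=(z-p[2])/d[:,2:]; return (p+t*d)[:,:2]
def px(n,P):
    c=r.get_calibration(n); R=Ro.from_euler('xyz',c['attitude'],degrees=True).as_matrix()
    q=(np.atleast_2d(P)-c['position'])@R@c['mtx'].T; return q[:,:2]/q[:,2:]
E
python3 - <<'E'
from h import *
im=cv2.imread("pics/top0.png")
a=im[195:245,200:265];b=im[195:245,338:392]
f=lambda x:cv2.resize(x,None,fx=6.5,fy=6.5,interpolation=cv2.INTER_CUBIC)
cv2.imwrite("pics/crop0.png",np.hstack([f(a),f(b)]))
print(onz("top",[[232,217],[365,218]],[[0.05]]))
hsv=cv2.cvtColor(im,cv2.COLOR_BGR2HSV)
def comps(m,box):
    x0,y0,x1,y1=box; k=np.zeros_like(m);k[y0:y1,x0:x1]=m[y0:y1,x0:x1]
    n,l,st,ce=cv2.connectedComponentsWithStats(k)
    for i in range(1,n):
        if st[i,4]>5:
            pts=np.argwhere(l==i)[:,::-1].astype(np.float32)
            print(st[i],ce[i],cv2.minAreaRect(pts))
blue=cv2.inRange(hsv,(100,120,40),(130,255,255)); orange=cv2.inRange(hsv,(8,170,150),(18,255,255))
red=cv2.inRange(hsv,(0,150,80),(6,255,255))|cv2.inRange(hsv,(172,150,80),(180,255,255))
print("blue");comps(blue,(200,190,265,245));print("orange");comps(orange,(200,190,265,245));print("red");comps(red,(338,190,392,245))
E
```

```text
[[ 0.5126226   0.22126054]
 [ 0.51986339 -0.2345027 ]]
blue
[211 204  44  33 696] [235.10488506 224.14511494] ((232.560302734375, 219.86903381347656), (30.9838809967041, 43.04212188720703), 88.15238952636719)
[222 205  16   5  71] [229.21126761 206.88732394] ((229.5, 207.0), (15.0, 4.0), 0.0)
orange
[221 210  20  13 202] [230.11881188 215.58415842] ((230.5, 216.0), (12.0, 19.0), 90.0)
red
[355 206   4   8  30] [356.6 209.5] ((356.5, 209.5), (7.0, 3.0), 90.0)
[373 207   3   7  21] [374. 210.] ((374.0, 210.0), (6.0, 2.0), 90.0)
```

View pics/crop0.png

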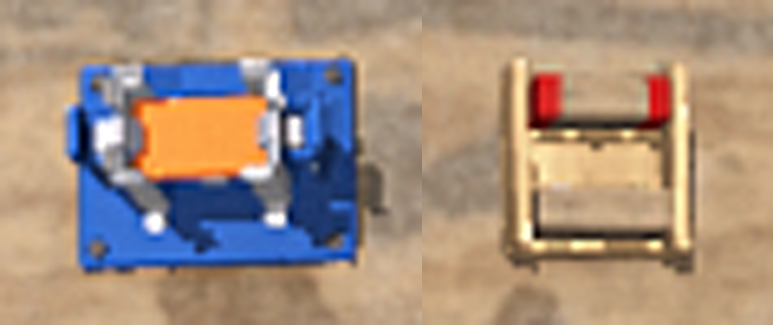

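Crop shows the magazine base edges at about u 212.3–254.9, v 204–236.5, and the rack at u 351–379.5 with the red-ended block in the far (+x) slot and the plain one in the near slot. Now sub-pixel edges.

```bash
python3 - <<'E'
from h import *
im=cv2.imread("pics/top0.png").astype(float)
s=im[:,:,0]-im[:,:,2]  # blueness
def cross(sig,x0,rise):
    lo,hi=(np.median(sig[:3]),np.median(sig[-3:])); m=(lo+hi)/2
    i=[k for k in range(len(sig)-1) if (sig[k]-m)*(sig[k+1]-m)<=0]
    k=i[0]; return x0+k+(m-sig[k])/(sig[k+1]-sig[k])
def edge(rng,a,b,axis):
    P=[]
    for t in rng:
        sig=s[a:b,t] if axis=='v' else s[t,a:b]
        try:
            c=cross(sig,a,1); P.append((t,c) if axis=='v' else (c,t))
        except Exception: pass
    return np.array(P)
def fit(P,z,ax):
    W=onz("top",P,z)
    # ax 0: edge const x (line along y); 1: const y
    x=W[:,1-ax];y=W[:,ax]
    for _ in range(3):
        p=np.polyfit(x,y,1); e=y-np.polyval(p,x); k=abs(e)<max(2*np.median(abs(e)),.0006); x,y=x[k],y[k]
    return p,len(x),e.std()
near=fit(edge(range(216,252),231,242,'v'),0,0)
far=fit(edge(list(range(224,236))+list(range(245,253)),199,208,'v'),.01,0)
right=fit(edge(range(207,234),249,260,'u'),0,1)
left=fit(edge(range(219,234),207,218,'u'),.01,1)
for n,f in zip(("near","far","right","left"),(near,far,right,left)):print(n,f)
y0=.22;print("x near/far",np.polyval(near[0],y0),np.polyval(far[0],y0)," y",np.polyval(right[0],.51),np.polyval(left[0],.51))
# red bands at block top z=.048
hsv=cv2.cvtColor(im.astype(np.uint8),cv2.COLOR_BGR2HSV)
red=np.clip(im[:,:,2]-np.maximum(im[:,:,1],im[:,:,0])-60,0,None)
for u0,u1 in((352,361),(370,379)):
    b=red[200:218,u0:u1];v,u=np.mgrid[200:218,u0:u1];c=[(b*u).sum()/b.sum(),(b*v).sum()/b.sum()];print("red",c,onz("top",[c],.048))
g=cv2.imread("pics/top0.png")[198:240,366].astype(int);print(g.sum(1))
g=cv2.imread("pics/top0.png")[221:224,344:388].astype(int).sum(2);print(g)
i2=cv2.imread("pics/scene0.png");f=lambda x:cv2.resize(x,(480,480),interpolation=cv2.INTER_CUBIC)
cv2.imwrite("pics/crop1.png",np.hstack([f(i2[175:235,222:282])[:,:360],f(i2[205:265,322:382])[:,:440]]))
E
```

```text
near (array([-0.04502134,  0.46705292]), 29, np.float64(0.00027632574421077385))
far (array([-0.06660176,  0.58207022]), 17, np.float64(0.0003288200378644067))
right (array([0.07616991, 0.10960587]), 18, np.float64(0.00038648792284345435))
left (array([0.10131936, 0.24803876]), 10, np.float64(0.00022071369138633809))
x near/far 0.45714822445353503 0.5674178288223494  y 0.14845252337780493 0.2997116347123885
red [np.float64(356.835548803646), np.float64(209.20205089251803)] [[ 0.55061021 -0.20737404]]
red [np.float64(373.9427684117125), np.float64(209.6131322094055)] [[ 0.55053972 -0.26623637]]
[424 441 413 453 492 500 496 511 501 483 478 490 521 526 407 238  90 381
 282 535 578 560 558 558 563 504 491 480 499 518 512 452 261 134 363 328
 244 389 427 446 467 462]
[[429 408 388 397 410 445 365 298 469 638 502 407 657 624 598 582 593 586
  555 530 541 555 558 553 550 557 577 578 560 543 434 248 358 663 636 287
  554 530 517 504 479 465 449 456]
 [390 413 416 420 435 459 365 300 471 633 515 408 663 639 603 580 598 592
  564 518 539 551 563 554 554 566 587 589 564 564 504 244 376 656 608 299
  547 527 503 493 493 488 485 484]
 [400 407 420 408 414 417 355 303 472 638 545 476 569 563 609 597 587 532
  519 493 503 512 504 503 509 493 471 532 505 569 500 256 366 654 590 294
  528 504 479 479 479 472 471 473]]
```

View pics/crop1.png

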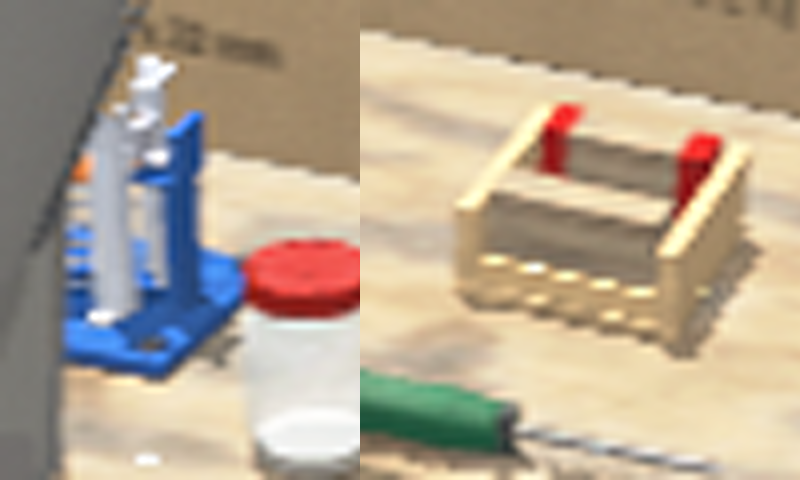

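Scene crop shows the red-ended block in the far slot (band tops near crop (562,112) and (705,150)), plain block in the near slot. Magazine is 110x151 measured (112x150 true), which agrees. Now the blocks' x.

```bash
python3 - <<'E'
from h import *
print(onz("top",[[366,212.4],[366,229.6]],.048)[:,0]+.011)
c=np.array([[545,127],[558,103],[582,108],[570,128],[722,138],[710,163],[692,135],[680,158]],float)
p=np.c_[322+(c[:,0]-360)/8,205+c[:,1]/8]-.5+.06
print(onz("scene",p,.048).round(4))
im=cv2.imread("pics/top0.png").astype(int).sum(2)
for u in (362,364,368,370): print(u,im[203:216,u],im[220:233,u])
# rack outer end walls z .042 top: left face u~352 right ~379
for v in (210,228): print(v,im[v,346:358],im[v,372:384])
# magazine yaw check from blue-base corners & platform
print(px("top",[[.545,-.237,.231],[.545,-.237,.06],[.512,.224,.078]]))
E
```

```text
[0.55105519 0.49096296]
[[ 0.5416 -0.2026]
 [ 0.5645 -0.2002]
 [ 0.5644 -0.2108]
 [ 0.5451 -0.2122]
 [ 0.5632 -0.2713]
 [ 0.54   -0.2733]
 [ 0.5605 -0.2594]
 [ 0.539  -0.2611]]
362 [523 530 527 474 481 480 461 495 513 395 219 139 366] [558 555 564 519 496 473 456 492 508 429 220 113 689]
364 [526 522 526 498 489 486 500 516 514 388 223 139 388] [555 541 539 503 489 482 503 515 508 448 251 118 658]
368 [514 517 513 485 476 462 478 500 512 411 225 124 467] [552 550 554 509 496 457 473 496 530 467 257 129 378]
370 [510 528 509 444 490 492 468 484 500 395 221 116 529] [570 577 587 471 485 478 467 472 496 466 253 145 391]
210 [475 486 494 488 334 338 598 630 242 124 301 285] [488 253 273 253 356 636 515 426 433 446 450 455]
228 [499 498 502 494 409 253 371 643 467 230 546 530] [538 535 539 504 479 674 590 279 531 515 515 498]
[[377.43259246 197.57483294]
 [366.16395801 210.21419622]
 [230.11159334 215.45371874]]
```

The manual's scale: shifts go in units of 25 mm and turns go in units of 2 degrees. Converting my numbers, 0.4802 m is 19.208, 0.46 m is 18.4, -74 degrees is -37.

{"op": "inch_along", "data": {
  "ticks": [
    [1.6,-1.04,0,-3.5,0.05],
    [3.6,-2.32,0,-7.5,0.05],
    [5.6,-3.6,0,-11.5,0.05],
    [7.6,-4.88,0,-15.5,0.05],
    [9.6,-6.24,0,-19.5,0.05],
    [11.6,-7.6,0,-23.5,0.05],
    [13.6,-8.88,0,-27.5,0.05],
    [15.6,-10.2,0,-31.5,0.05],
    [17.2,-11.24,0,-35,0.05],
    [18.4,-12,0,-37,0.05],
    [19.208,-12.552,0,-38.15,0.05],
    [19.208,-12.552,0,-38.15,0.05]
  ],
  "grip_force": 60
}}

```text
time: 1.6
position: [0.5528, -0.2359, 0.231]
tcp_rot: [-180.0, -0.0, 90.1]
wrist_force: [-0.1, -0.1, 0.2]
opening: 0.0499
grip_force: 0.0
```

To row units: 0.08 m is 3.2, -0.001 m is -0.04.

{"op": "inch_along", "data": {
  "ticks": [
    [0,0,1.2,0,0.05],
    [0,0,3.2,0,0.05],
    [0,0,5.2,0,0.05],
    [0,0,6.4,0,0.05],
    [0,-0.04,6.8,0,0.05],
    [0,-0.04,6.8,0,0.05]
  ]
}}

```text
time: 2.35
position: [0.5507, -0.238, 0.0615]
tcp_rot: [-180.0, 0.0, 89.9]
wrist_force: [0.5, 0.1, 0.3]
opening: 0.05
grip_force: 0.0
```

```bash
python3 - <<'E'
from h import *
t=r.camera("top")[190:250,335:395,::-1];s=r.camera("scene")[190:265,312:387,::-1]
f=lambda x:cv2.resize(x,(400,400),interpolation=cv2.INTER_CUBIC)
cv2.imwrite("pics/a1.png",np.hstack([f(t),f(s)]))
E
```

```text
(no output)
```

View pics/a1.png

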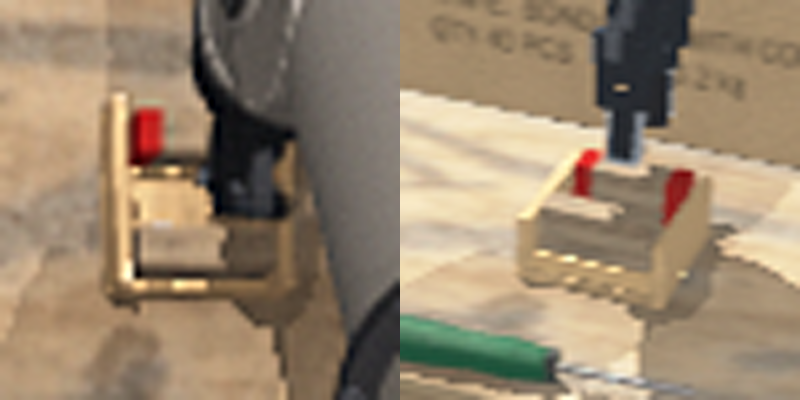

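Gripper stands over the red block, centred between the bands, with the near finger (crop (245,190)) in front of the gap between blocks. Descend and grip.

{"op": "inch_along", "data": {
  "ticks": [
    [0,0,0.6,0,0.05],
    [0,0,1.12,0,0.05],
    [0,0,1.36,0,0.05],
    [0,0,1.36,0,0.05],
    [0,0,1.36,0,0.015],
    [0,0,1.36,0,0.015],
    [0,0,1.36,0,0.015],
    [0,0,1.36,0,0.015]
  ],
  "grip_force": 50
}}

```text
time: 3.45
position: [0.5514, -0.2375, 0.0278]
tcp_rot: [180.0, 0.0, 90.0]
wrist_force: [-0.8, -0.6, 5.8]
opening: 0.0211
grip_force: 49.8
```

To row units: 0.15 m is 6, -0.06 m is -2.4, -3.9 degrees is -1.95.

{"op": "inch_along", "data": {
  "ticks": [
    [0,0,-1,0,0.015],
    [0,0,-2.4,0,0.015],
    [1.6,-0.6,-3.2,-0.5,0.015],
    [3.6,-1.4,-3.2,-1,0.015],
    [5.2,-2.08,-3.2,-1.5,0.015],
    [6,-2.4,-3,-1.95,0.015],
    [6.08,-2.4,-2,-1.95,0.015],
    [6.08,-2.4,-0.8,-1.95,0.015],
    [6.08,-2.4,0,-1.95,0.015],
    [6.08,-2.4,0.26,-1.95,0.015],
    [6.08,-2.4,0.26,-1.95,0.015]
  ]
}}

```text
time: 4.82
position: [0.4913, -0.0855, 0.0208]
tcp_rot: [-180.0, -0.0, 93.9]
wrist_force: [-0.5, 0.1, -0.3]
opening: 0.0211
grip_force: 50.6
```

To row units: 0.06 m is 2.4, 0.055 m is 2.2.

{"op": "inch_along", "data": {
  "ticks": [
    [0,0,0.06,0,0.015],
    [0,0,0.06,0,0.085],
    [0,0,0.06,0,0.085],
    [0,0,0.06,0,0.085],
    [0,0,0.06,0,0.085],
    [0,0.48,0,0,0.085],
    [0,1,0,0,0.085],
    [0,1.4,0,0,0.085],
    [0,1.8,0,0,0.085],
    [0,2.2,0,0,0.085],
    [0,2.4,0,0,0.085],
    [0,2.4,0,0,0.085]
  ]
}}

```text
time: 6.32
position: [0.5511, -0.0812, 0.0207]
tcp_rot: [-180.0, -0.0, 93.9]
wrist_force: [0.2, -0.7, -0.1]
opening: 0.085
grip_force: 0.0
```

```bash
python3 - <<'E'
from h import *
t=r.camera("top")[180:240,290:350,::-1];s=r.camera("scene")[175:250,265:340,::-1]
f=lambda x:cv2.resize(x,(400,400),interpolation=cv2.INTER_CUBIC)
cv2.imwrite("pics/a2.png",np.hstack([f(t),f(s)]))
E
```

```text
(no output)
```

View pics/a2.png

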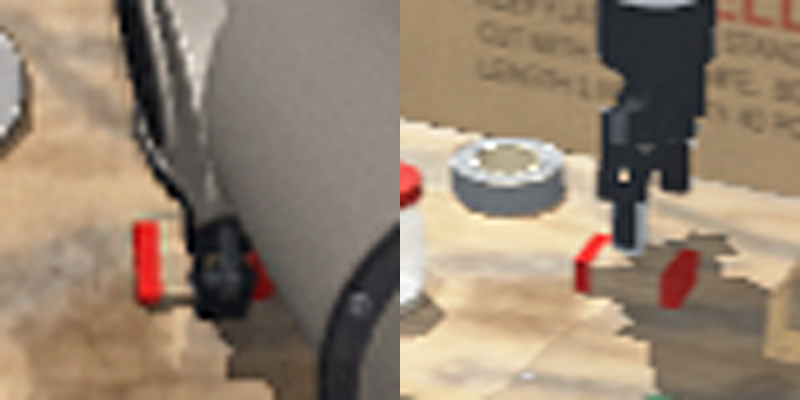

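The red-ended block fell flat; the left band at top-crop (135–160, 222–303) is fully visible, finger overhead. Measure the band at z = 0.022.

```bash
python3 - <<'E'
from h import *
im=r.camera("top").astype(float)
m=im[:,:,0]-np.maximum(im[:,:,1],im[:,:,2])
w=m[205:232,304:321]; hi=np.percentile(w,97)
for u in range(309,316):print(u,m[210:229,u].astype(int))
b=np.clip(w/hi,0,1)*(w>20); v,u=np.mgrid[205:232,304:321]
c=[(b*u).sum()/b.sum(),(b*v).sum()/b.sum()];print(c,onz("top",[c],.022),"area px",b.sum())
ims=r.camera("scene").astype(int); ms=((ims[:,:,0]-ims[:,:,1:].max(2))>60).astype(np.uint8)
ms[:, :295]=0; ms[:215]=0;ms[240:]=0; ms[:,335:]=0
n,l,st,ce=cv2.connectedComponentsWithStats(ms);print(st[1:],ce[1:])
E
```

```text
309 [32 31 27 30 26 18 20 27 24 23 23 20 23 23 25 30 31 34 36]
310 [ 31  30  15 100 162 160 160 151 133 129 113  92  90  90  73  47  32  32
  33]
311 [ 33  26   9 139 204 193 192 192 193 195 200 197 200 205 167  75  22  31
  33]
312 [ 31  26   9 137 203 196 193 192 194 191 196 193 193 198 162  72  15  27
  34]
313 [ 31  25  12  96 141 146 140 137 155 160 159 155 172 182 144  60  19  30
  34]
314 [30 28 18 20 17 13 11  6 37 49 49 47 76 92 45  6 16 33 33]
315 [32 27 21 30 35 32 26 25 24 22 20 18 18 17 11 10 20 34 35]
[np.float64(311.02626948215186), np.float64(219.04901960784315)] [[ 0.51760302 -0.05151482]] area px 82.44559585492229
[[297 219   8  11  41]
 [314 222   7  11  55]] [[299.97560976 223.46341463]
 [316.69090909 226.78181818]]
```

```bash
python3 - <<'E'
from h import *
print("far edge",onz("top",[[310.5,212.86],[311.5,212.86],[312.5,212.86]],.022))
print("outer/inner",onz("top",[[309.75,214],[310.0,222],[313.25,214],[313.9,222]],.022))
print(px("top",[[.5197,-.05,0.022],[.4797,-.05,0.022],[.4797,-.05,0]]))
E
```

```text
far edge [[ 0.53971336 -0.04945688]
 [ 0.53979584 -0.05296225]
 [ 0.53987832 -0.05646755]]
outer/inner [[ 0.53555971 -0.04686995]
 [ 0.50700742 -0.0480362 ]
 [ 0.53584834 -0.05913105]
 [ 0.50732863 -0.06163955]]
[[310.5986901  218.45154635]
 [310.48531471 229.72202161]
 [310.09557973 230.80880564]]
```

Block centre comes to (0.522, −0.083), matching dead reckoning. Regrip across the width.

To row units: -0.029 m is -1.16, -0.026 m is -1.04.

{"op": "inch_along", "data": {
  "ticks": [
    [0,-0.6,0,0,0.085],
    [0,-1.04,0,0,0.085],
    [0,-1.16,0.12,0,0.08],
    [0,-1.16,0.48,0,0.07],
    [0,-1.16,0.72,0,0.06],
    [0,-1.16,0.74,0,0.05],
    [0,-1.16,0.74,0,0.03],
    [0,-1.16,0.74,0,0.03],
    [0,-1.16,0.74,0,0.03]
  ],
  "grip_force": 60
}}

```text
time: 7.65
position: [0.5221, -0.0832, 0.0024]
tcp_rot: [180.0, -0.0, 93.9]
wrist_force: [-0.1, -0.2, -0.1]
opening: 0.0389
grip_force: 60.2
```

{"op": "inch_along", "data": {
  "ticks": [
    [0,0,-0.8,0,0.03],
    [0,0,-2.8,0,0.03],
    [0,0,-4.8,0,0.03],
    [1.2,0.04,-6,0,0.03],
    [3.2,0.12,-6.4,0,0.03],
    [5.2,0.2,-6.4,0,0.03],
    [7.2,0.28,-6.4,0,0.03],
    [9.2,0.36,-6.4,0,0.03],
    [10.8,0.4,-6.4,0,0.03],
    [12,0.444,-6.4,0,0.03],
    [12.288,0.444,-6.4,0,0.03],
    [12.288,0.444,-6.4,0,0.03]
  ]
}}

```text
time: 9.15
position: [0.5122, 0.2238, 0.1622]
tcp_rot: [-180.0, 0.0, 93.9]
wrist_force: [0.0, 0.0, -0.7]
opening: 0.0389
grip_force: 60.4
```

```bash
python3 - <<'E'
from h import *
T=r.camera("top")
t=T[180:255,190:265,::-1];s=r.camera("scene")[120:220,215:315,::-1]
f=lambda x:cv2.resize(x,(400,400),interpolation=cv2.INTER_CUBIC)
cv2.imwrite("pics/a3.png",np.hstack([f(t),f(s)]))
p=np.array(r.read_state()["position"]);print(p,px("top",[p+[0,0,.0196],p+[0,.035,.0196],p-[0,.035,-.0196]]))
E
```

```text
[0.51247111 0.22278503 0.16224202] [[226.08597386 208.33970345]
 [214.85440752 208.08238803]
 [237.32292858 208.59714233]]
```

View pics/a3.png

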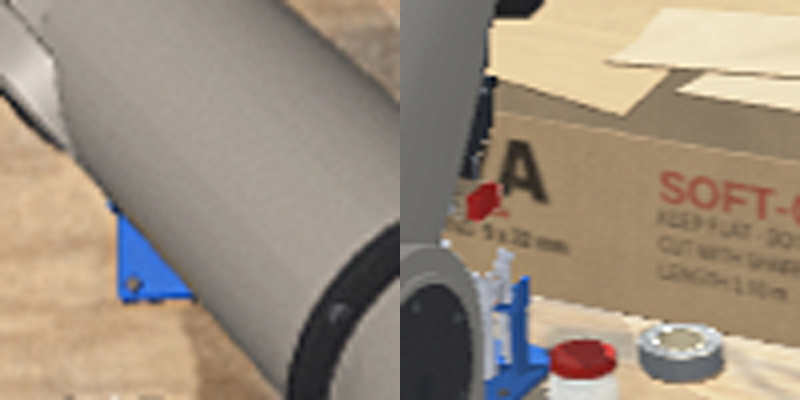

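Top view hides the block behind the arm; scene shows its −y red end at crop (467–503,183–222) above the −y post. Compare with the expected projection.

```bash
python3 - <<'E'
from h import *
S=r.camera("scene").astype(int); m=(S[:,:,0]-S[:,:,1:].max(2))
ms=(m>50).astype(np.uint8); k=np.zeros_like(ms);k[160:180,225:245]=ms[160:180,225:245]
n,l,st,ce=cv2.connectedComponentsWithStats(k);print(st[1:],ce[1:])
p=np.array(r.read_state()["position"]);a=np.radians(3.9);R=np.array([[np.cos(a),-np.sin(a)],[np.sin(a),np.cos(a)]])
for x in(-.02,.02):
  for z in(-.0024,.0196):
    q=np.r_[p[:2]+R@[x,-.035],p[2]+z];print(x,z,px("scene",q).round(1))
for row in range(164,178):print(row,m[row,229:244])
# post -y top outer corner reference
a=R@[0,-.065];print("post",px("scene",[[.5123+a[0],.224+a[1],.1]]))
E
```

```text
[[232 165  10  11  66]] [[235.71212121 170.        ]]
-0.02 -0.0024 [[234.7 175.2]]
-0.02 0.0196 [[234.4 169.2]]
0.02 -0.0024 [[240.  171.2]]
0.02 0.0196 [[239.7 165.4]]
164 [ 4  7  4  4 -5  4 16 22 25 22 18  9  5  7  8]
165 [11 16 15 16 13 13 13 42 73 50 15  9  3  7  9]
166 [  9  13  13  12  10  31  76 104 103 102  72  47   4   8  12]
167 [ 11  12  13  11  31  75 101  98  99  99  88  56   2  10  17]
168 [ 11  11  28  57  91 103 100  99  97  99  86  50   6  17  23]
169 [ 13  14  47 119 118 114 102  95  97  98  85  44  16  19  23]
170 [ 15  15  42 100 111 105  96  96  97 100  86  44  22  24  24]
171 [ 11  13  43  99 108 103  97  97  98  96  82  43  22  24  24]
172 [ 13  13  41  98 112 106  99  99  96  63  49  44  35  26  23]
173 [ 16  16  36  85 115 109 102  92  61  50  57  66  64  38  23]
174 [ 13  12  32  82 110 107  94  38  20  24  28  34  40  31  23]
175 [18 18 15 13 49 71 37 17 22 23 24 23 23 23 23]
176 [18 18 21 19 19 21 19 13 17 23 24 23 22 22 23]
177 [16 16 19 19 20 24 22 18 17 21 22 21 22 22 19]
post [[245.44950114 190.07511987]]
```

To row units: 0.06 m is 2.4, 0.054 m is 2.16.

{"op": "inch_along", "data": {
  "ticks": [
    [0,0,0.8,0,0.03],
    [0,0,1.4,0,0.03],
    [0,0,1.84,0,0.03],
    [0,0,2.16,0,0.03],
    [0,0,2.4,0,0.03],
    [0,0,2.4,0,0.03]
  ]
}}

```text
time: 10.05
position: [0.5122, 0.224, 0.1021]
tcp_rot: [-180.0, 0.0, 93.9]
wrist_force: [-0.2, -0.2, -0.5]
opening: 0.0387
grip_force: 60.4
```

```bash
python3 -c "
from plant import r
s=r.read_state();print(s['wrist_force'],s['moment'],s['position'])"
```

```text
[-0.22941703 -0.21887539 -0.46432054] [ 0.06601046  0.00459194 -0.00256314] [0.51216831 0.22403079 0.10206304]
```

To row units: 0.035 m is 1.4, 0.029 m is 1.16.

{"op": "inch_along", "data": {
  "ticks": [
    [0,0,0.2,0,0.03],
    [0,0,0.44,0,0.03],
    [0,0,0.68,0,0.03],
    [0,0,0.92,0,0.03],
    [0,0,1.16,0,0.03],
    [0,0,1.4,0,0.03],
    [0,0,1.4,0,0.03]
  ],
  "grip_force": 90
}}

```text
time: 10.92
position: [0.5121, 0.2239, 0.0668]
tcp_rot: [-180.0, 0.0, 93.9]
wrist_force: [0.6, 0.6, 1.0]
opening: 0.038
grip_force: 95.5
```

```bash
python3 -c "
from plant import r
s=r.read_state();print(s['wrist_force'],s['moment'],s['position'])"
```

```text
[0.61313811 0.6301709  0.9761492 ] [ 0.08142691 -0.08639074 -0.04361925] [0.51205343 0.22390276 0.06678778]
```

To row units: 0.0135 m is 0.54, 0.012 m is 0.48.

{"op": "inch_along", "data": {
  "ticks": [
    [0,0,0.16,0,0.03],
    [0,0,0.32,0,0.03],
    [0,0,0.48,0,0.03],
    [0,0,0.54,0,0.03],
    [0,0,0.54,0,0.03],
    [0,0,0.54,0,0.03]
  ]
}}

```text
time: 11.68
position: [0.5122, 0.224, 0.0539]
tcp_rot: [-180.0, 0.0, 93.9]
wrist_force: [-1.2, -0.4, 3.0]
opening: 0.0381
grip_force: 95.6
```

```bash
python3 -c "
from plant import r
s=r.read_state();print(s['wrist_force'],s['moment'],s['position'])"
```

```text
[-1.17377131 -0.36167369  3.04712153] [-0.08878998  0.33139634  0.03190202] [0.51216915 0.22396638 0.05387827]
```

{"op": "inch_along", "data": {
  "ticks": [
    [0,0,-0.16,0,0.03],
    [0,0,-0.24,0,0.03],
    [0,0,-0.24,0,0.06],
    [0,0,-0.24,0,0.06],
    [0,0,-0.24,0,0.06],
    [0,0,-1.2,0,0.06],
    [0,0,-2.8,0,0.06],
    [0,0,-4.8,0,0.06],
    [-1.6,0,-6.4,0,0.06],
    [-4,0,-6.4,0,0.06],
    [-6.4,0,-6.4,0,0.06],
    [-8.8,0,-6.4,0,0.06]
  ]
}}

```text
time: 13.18
position: [0.527, 0.0025, 0.2141]
tcp_rot: [180.0, 0.0, 93.9]
wrist_force: [1.3, 0.1, -0.2]
opening: 0.0598
grip_force: 0.0
```

```bash
python3 - <<'E'
from h import *
T=r.camera("top");S=r.camera("scene")
t=T[185:245,200:260,::-1];s=S[160:220,215:275,::-1]
f=lambda x:cv2.resize(x,(400,400),interpolation=cv2.INTER_CUBIC)
cv2.imwrite("pics/a4.png",np.hstack([f(t),f(s)]))
E
```

```text
(no output)
```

View pics/a4.png

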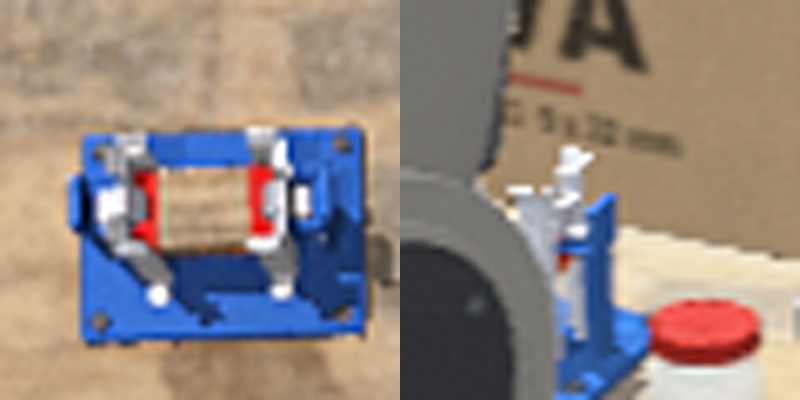

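Red-ended block lies flat with both noses (crop (145,205), (262,190)) over its bands. On to the plain block at (0.491, −0.237).

To row units: -0.2365 m is -9.46, -0.0522 m is -2.088, 3.9 degrees is 1.95.

{"op": "inch_along", "data": {
  "ticks": [
    [-1.6,-0.4,0,0.5,0.05],
    [-3.6,-0.8,0,1,0.05],
    [-5.6,-1.28,0,1.5,0.05],
    [-7.6,-1.76,0.8,1.95,0.05],
    [-9,-2,2.4,1.95,0.05],
    [-9.46,-2.088,4.4,1.95,0.05],
    [-9.46,-2.088,5.6,1.95,0.05],
    [-9.46,-2.088,6,1.95,0.05],
    [-9.46,-2.088,6,1.95,0.05]
  ]
}}

```text
time: 14.4
position: [0.4913, -0.2347, 0.064]
tcp_rot: [-180.0, -0.0, 90.0]
wrist_force: [0.3, 0.8, -0.2]
opening: 0.05
grip_force: 0.0
```

To row units: 0.036 m is 1.44, -0.0025 m is -0.1.

{"op": "inch_along", "data": {
  "ticks": [
    [-0.08,0,0.6,0,0.05],
    [-0.1,0,1.2,0,0.05],
    [-0.1,0,1.44,0,0.05],
    [-0.1,0,1.44,0,0.05],
    [-0.1,0,1.44,0,0.015],
    [-0.1,0,1.44,0,0.015],
    [-0.1,0,1.44,0,0.015],
    [-0.1,0,1.44,0,0.015]
  ],
  "grip_force": 50
}}

```text
time: 15.4
position: [0.4915, -0.2376, 0.0284]
tcp_rot: [180.0, 0.0, 90.0]
wrist_force: [-0.1, 1.1, 6.9]
opening: 0.0211
grip_force: 49.8
```

To row units: 0.152 m is 6.08, 0.15 m is 6, -3.9 degrees is -1.95.

{"op": "inch_along", "data": {
  "ticks": [
    [0,0,-1,0,0.015],
    [0,0,-2.4,0,0.015],
    [1.6,0,-3.2,-0.5,0.015],
    [3.6,0,-3.2,-1,0.015],
    [5.2,0,-3.2,-1.5,0.015],
    [6,0,-3,-1.95,0.015],
    [6.08,0,-2,-1.95,0.015],
    [6.08,0,-0.8,-1.95,0.015],
    [6.08,0,0,-1.95,0.015],
    [6.08,0,0.28,-1.95,0.015],
    [6.08,0,0.34,-1.95,0.015],
    [6.08,0,0.34,-1.95,0.015]
  ]
}}

```text
time: 16.9
position: [0.4913, -0.0859, 0.0198]
tcp_rot: [180.0, 0.0, 93.9]
wrist_force: [0.1, 0.2, -1.2]
opening: 0.0207
grip_force: 51.2
```

{"op": "inch_along", "data": {
  "ticks": [
    [0,0,0,0,0.085],
    [0,0,0,0,0.085],
    [0,0,0,0,0.085],
    [0,0,0,0,0.085],
    [0,0.48,-0.06,0,0.085],
    [0,1,-0.06,0,0.085],
    [0,1.4,-0.06,0,0.085],
    [0,1.8,-0.06,0,0.085],
    [0,2.2,-0.06,0,0.085],
    [0,2.4,-0.06,0,0.085],
    [0,2.4,-0.06,0,0.085],
    [0,2.4,-0.06,0,0.085]
  ]
}}

```text
time: 18.4
position: [0.5507, -0.0815, 0.0208]
tcp_rot: [-180.0, -0.0, 93.9]
wrist_force: [-0.1, 0.4, 0.1]
opening: 0.085
grip_force: 0.0
```

```bash
python3 - <<'E'
from h import *
T=r.camera("top");S=r.camera("scene")
t=T[180:240,290:350,::-1];s=S[175:250,265:340,::-1]
f=lambda x:cv2.resize(x,(400,400),interpolation=cv2.INTER_CUBIC)
cv2.imwrite("pics/a5.png",np.hstack([f(t),f(s)]))
T=T.astype(int).sum(2)
for v in(214,216,218,220,222):print(v,T[v,304:320])
for u in(312,314):print(u,T[206:230,u])
E
```

```text
214 [430 470 468 468 471 423 357 461 496 495 520 508 476 271  29  92]
216 [399 399 436 457 450 431 389 540 516 529 541 542 574 452  11  65]
218 [408 397 407 427 457 466 441 544 534 500 503 485 485 482 251  21]
220 [383 419 426 411 431 393 360 532 526 522 520 481 502 494 422  48]
222 [366 418 405 380 358 353 370 470 487 465 465 471 458 457 312  93]
312 [487 536 553 537 520 495 450 454 496 497 516 519 534 525 526 509 487 565
 372 185 172 338 369 374]
314 [ 90 159 408 528 533 503 425 531 520 496 541 543 503 508 520 521 465 491
 323 195 225 430 478 443]
```

View pics/a5.png

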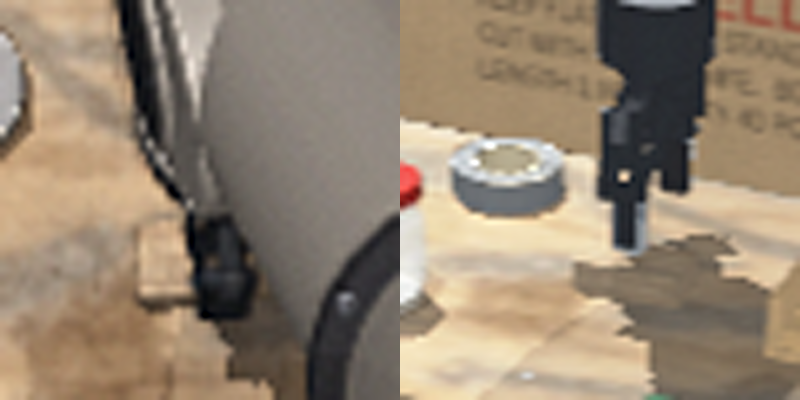

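The plain block is flat too, left end at crop u≈140 (col ≈310.3) and v 224–305, same place as before. Regrip the same way.

To row units: -0.029 m is -1.16, -0.026 m is -1.04.

{"op": "inch_along", "data": {
  "ticks": [
    [0,-0.6,0,0,0.085],
    [0,-1.04,0,0,0.085],
    [0,-1.16,0.12,0,0.08],
    [0,-1.16,0.48,0,0.07],
    [0,-1.16,0.72,0,0.06],
    [0,-1.16,0.74,0,0.05],
    [0,-1.16,0.74,0,0.03],
    [0,-1.16,0.74,0,0.03],
    [0,-1.16,0.74,0,0.03]
  ],
  "grip_force": 60
}}

```text
time: 19.62
position: [0.5222, -0.0834, 0.0024]
tcp_rot: [180.0, -0.0, 93.9]
wrist_force: [-0.8, 0.5, -0.4]
opening: 0.0386
grip_force: 60.2
```

The manual's scale: shifts go in units of 25 mm and turns go in units of 2 degrees. Converting my numbers, 0.3074 m is 12.296, 0.3 m is 12.

{"op": "inch_along", "data": {
  "ticks": [
    [0,0,-0.8,0,0.03],
    [0,0,-2.8,0,0.03],
    [0,0,-4.8,0,0.03],
    [1.2,0.04,-6,0,0.03],
    [3.2,0.12,-6.4,0,0.03],
    [5.2,0.2,-6.4,0,0.03],
    [7.2,0.28,-6.4,0,0.03],
    [9.2,0.36,-6.4,0,0.03],
    [10.8,0.4,-6.4,0,0.03],
    [12,0.44,-6.4,0,0.03],
    [12.296,0.44,-6.4,0,0.03],
    [12.296,0.44,-6.4,0,0.03]
  ]
}}

```text
time: 21.12
position: [0.5121, 0.2239, 0.1622]
tcp_rot: [-180.0, 0.0, 93.9]
wrist_force: [0.4, 0.4, -1.2]
opening: 0.0388
grip_force: 60.5
```

```bash
python3 - <<'E'
from h import *
S=r.camera("scene").astype(int).sum(2)
for v in range(164,178):print(v,S[v,229:246])
E
```

```text
164 [243 196 169 143 255 293 307 388 408 402 332 195 134 153 168 214 258]
165 [325 326 318 312 316 369 393 398 408 382 281 168 149 168 171 153 148]
166 [309 315 322 322 323 319 317 307 297 294 240 145 143 179 207 188 157]
167 [302 314 324 329 325 327 325 321 308 319 257 146 143 212 307 323 287]
168 [296 299 352 352 300 303 312 310 315 323 280 210 198 283 379 410 403]
169 [339 356 379 390 355 312 310 316 313 309 340 362 357 380 406 414 413]
170 [346 368 373 376 369 335 309 312 314 308 363 415 409 404 404 408 410]
171 [348 354 352 350 339 320 309 310 314 306 354 397 397 404 415 416 414]
172 [364 370 359 354 342 315 309 321 319 315 329 342 360 385 410 412 406]
173 [340 347 351 349 342 321 311 401 406 319 307 295 298 361 406 412 413]
174 [402 375 339 339 335 321 356 407 406 399 393 383 366 385 414 414 410]
175 [339 325 287 315 382 404 399 384 388 405 408 414 403 402 406 407 409]
176 [297 320 351 361 377 398 363 271 294 386 409 411 410 395 394 395 408]
177 [285 273 325 334 357 401 362 300 284 347 367 350 390 386 328 327 363]
```

```bash
python3 - <<'E'
from h import *
S=r.camera("scene").astype(int)
p=np.array([.5121,.2239,.1622]);a=np.radians(3.9);R=np.array([[np.cos(a),-np.sin(a)],[np.sin(a),np.cos(a)]])
for dy in(-.003,0,.003):
  print(dy,[px("scene",np.r_[p[:2]+R@[x,-.035+dy],p[2]+z])[0].round(2) for x,z in((-.02,-.0024),(-.02,.0196),(.02,-.0024),(.02,.0196))])
for v in range(165,176):print(v,S[v,229:243,0]-S[v,229:243,2], S[v,229:243,2])
E
```

```text
-0.003 [array([235.14, 175.31]), array([234.82, 169.36]), array([240.37, 171.33]), array([240.08, 165.48])]
0 [array([234.37, 175.19]), array([234.04, 169.25]), array([239.61, 171.22]), array([239.32, 165.37])]
0.003 [array([233.6 , 175.07]), array([233.26, 169.13]), array([238.85, 171.11]), array([238.55, 165.26])]
165 [33 33 32 33 26 30 37 48 57 53 38 19 17 19] [ 92  92  90  87  95 107 114 108 106 100  75  47  41  45]
166 [31 32 32 33 33 32 32 31 29 29 25 15 14 21] [86 88 90 91 89 89 88 86 87 85 66 41 40 48]
167 [30 31 32 34 35 33 32 32 30 31 28 18 16 27] [86 87 91 92 91 92 92 89 87 88 70 38 40 58]
168 [31 27 32 33 28 28 29 31 32 31 30 27 25 40] [ 83  86 100 100  85  88  89  87  88  91  78  57  52  75]
169 [37 36 38 39 33 29 31 30 32 32 42 49 46 49] [ 90  99 106 112 101  90  91  89  89  87  92  96  95  99]
170 [33 37 38 40 41 38 32 31 31 32 45 56 56 55] [ 88 104 105 105 105  96  88  87  87  87  98 108 107 107]
171 [32 36 37 38 37 34 31 30 31 30 46 57 54 54] [ 84  95  99  99  95  91  85  87  89  89  94 103 104 106]
172 [32 37 35 35 35 31 30 30 31 57 76 69 63 57] [107 105 102  99  95  89  86  90  90  80  76  84  91 100]
173 [38 38 35 36 36 34 29 31 53 76 80 85 84 65] [ 93  96  98  98  96  90  90 103  96  75  69  63  65  90]
174 [33 33 35 37 36 33 30 45 57 57 59 64 67 61] [116 108  94  94  94  91 116 123 107 104 101  96  89  98]
175 [45 43 39 43 52 56 56 51 52 54 55 54 55 54] [ 89  86  75  83 100 105 103 101 102 107 108 109 106 107]
```

The plain block sits about 1.5–2 mm further to +y in the grip than the red one did; shift the tool 1.6 mm to −y, then go in.

{"op": "inch_along", "data": {
  "ticks": [
    [-0.064,0,0.6,0,0.03],
    [-0.064,0,1.4,0,0.03],
    [-0.064,0,1.84,0,0.03],
    [-0.064,0,2.16,0,0.03],
    [-0.064,0,2.4,0,0.03],
    [-0.064,0,2.4,0,0.03]
  ],
  "grip_force": 90
}}

```text
time: 21.98
position: [0.5122, 0.2225, 0.1021]
tcp_rot: [-180.0, 0.0, 93.9]
wrist_force: [0.4, -0.2, -1.0]
opening: 0.0378
grip_force: 94.9
```

```bash
python3 -c "
from plant import r
s=r.read_state();print(s['wrist_force'],s['moment'],s['position'])"
```

```text
[ 0.44006654 -0.16552778 -1.04125408] [0.06635971 0.00713505 0.03877308] [0.51223555 0.22251271 0.10207066]
```

To row units: 0.035 m is 1.4, 0.029 m is 1.16.

{"op": "inch_along", "data": {
  "ticks": [
    [0,0,0.2,0,0.03],
    [0,0,0.44,0,0.03],
    [0,0,0.68,0,0.03],
    [0,0,0.92,0,0.03],
    [0,0,1.16,0,0.03],
    [0,0,1.4,0,0.03],
    [0,0,1.4,0,0.03]
  ]
}}

```text
time: 22.85
position: [0.5122, 0.2224, 0.0668]
tcp_rot: [-180.0, 0.0, 93.9]
wrist_force: [0.6, 0.6, 1.4]
opening: 0.0382
grip_force: 95.6
```

```bash
python3 -c "
from plant import r
s=r.read_state();print(s['wrist_force'],s['moment'],s['position'])"
```

```text
[0.55945032 0.62357053 1.43695545] [ 0.17753197 -0.31713103 -0.01962364] [0.51216686 0.22241147 0.06680107]
```

{"op": "inch_along", "data": {
  "ticks": [
    [0,0,0.16,0,0.03],
    [0,0,0.32,0,0.03],
    [0,0,0.48,0,0.03],
    [0,0,0.552,0,0.03],
    [0,0,0.552,0,0.03],
    [0,0,0.552,0,0.03]
  ]
}}

```text
time: 23.6
position: [0.5122, 0.2224, 0.0536]
tcp_rot: [-180.0, 0.0, 93.9]
wrist_force: [-2.1, -0.7, 3.0]
opening: 0.0379
grip_force: 95.6
```

```bash
python3 -c "
from plant import r
s=r.read_state();print(s['wrist_force'],s['moment'],s['position'])"
```

```text
[-2.07627053 -0.70724107  2.97083542] [-0.00120627  0.41719424  0.03027857] [0.5122236  0.22243532 0.05357139]
```

{"op": "inch_along", "data": {
  "ticks": [
    [0,0,-0.16,0,0.03],
    [0,0,-0.24,0,0.03],
    [0,0,-0.24,0,0.06],
    [0,0,-0.24,0,0.06],
    [0,0,-0.24,0,0.06],
    [0,0,-1.2,0,0.06],
    [0,0,-2.8,0,0.06],
    [0,0,-4.8,0,0.06],
    [-1.6,0,-6.4,0,0.06],
    [-4,0,-6.4,0,0.06],
    [-6.4,0,-6.4,0,0.06],
    [-8.8,0,-6.4,0,0.06]
  ]
}}

```text
time: 25.1
position: [0.5271, 0.001, 0.2138]
tcp_rot: [180.0, 0.0, 93.9]
wrist_force: [0.9, 0.8, -0.2]
opening: 0.0599
grip_force: 0.0
```

{"op": "inch_along", "data": {
  "ticks": [
    [-2.4,-2,-1.2,0,0.06],
    [-4.8,-4,-2.4,0,0.06],
    [-7.2,-4.8,-2.4,0,0.06],
    [-9.6,-4.8,-2.4,0,0.06],
    [-9.6,-4.8,-2.4,0,0.06],
    [-9.6,-4.8,-2.4,0,0.06]
  ]
}}

```text
time: 25.85
position: [0.423, -0.247, 0.2734]
tcp_rot: [-180.0, 0.0, 93.6]
wrist_force: [-0.8, 1.1, 0.2]
opening: 0.0603
grip_force: 0.0
```

```bash
python3 - <<'E'
from h import *
T=r.camera("top");S=r.camera("scene")
t=T[185:245,200:260,::-1];s=S[160:220,215:275,::-1]
f=lambda x:cv2.resize(x,(400,400),interpolation=cv2.INTER_CUBIC)
cv2.imwrite("pics/a6.png",np.vstack([np.hstack([f(t),f(s)]),cv2.resize(T[150:280,150:450,::-1],(800,200))[:200]]))
E
```

```text
(no output)
```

View pics/a6.png

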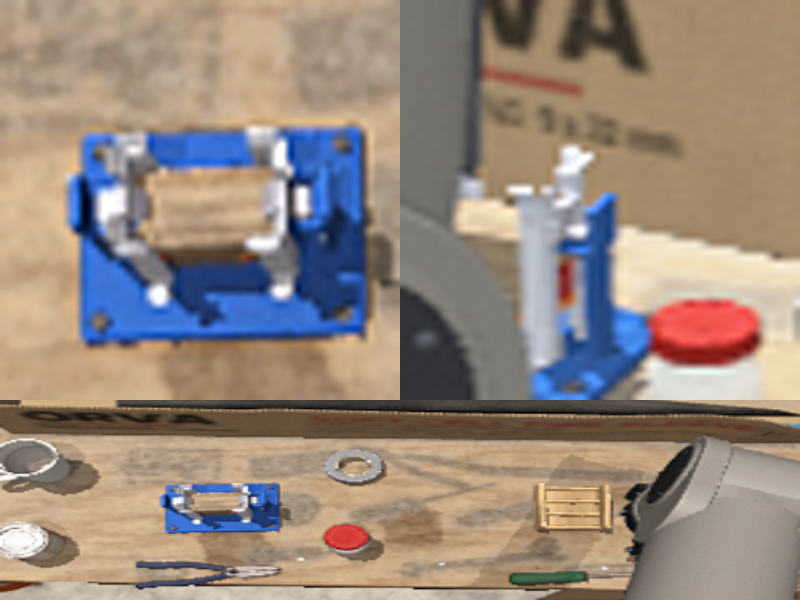

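Final view: plain block flat in the shaft with noses at crop (140,205)/(268,205), red ends of the marker block below it; rack empty, bystanders unmoved. Check height and tilt numerically against the picture with the first block held.

```bash
python3 - <<'E'
from h import *
A=cv2.resize(cv2.imread("pics/a4.png")[:,:400],(60,60),interpolation=cv2.INTER_AREA).astype(int)
T=r.camera("top")[:,:,::-1]; B=T[185:245,200:260].astype(int)
for u in(26,30,34): print(u,"one",A[22:42,u].sum(1),"\n   two",B[22:42,u].sum(1))
for v in(29,30,31,32): print(v,"one",A[v,15:46].sum(1),"\n   two",B[v,15:46].sum(1))
O=cv2.imread("pics/top0.png")[185:245,200:260].astype(int)
print("empty",O[30,15:46].sum(1))
# predicted near-edge row if top at .080 / .085 / .1
print(px("top",[[.4923,.224,z] for z in(.08,.085,.09,.1)])-[200,185],px("top",[[.5323,.224,z] for z in(.08,.085,.09,.1)])-[200,185])
# bystanders moved?
I0=cv2.imread("pics/top0.png");D=cv2.absdiff(I0,np.ascontiguousarray(T)).max(2)
for n,(u,v) in dict(tape=(283,192),jar=(280,240),tin=(157,242),pliers=(228,262),lock=(415,188),screwdriver=(355,266)).items(): print(n,D[v-8:v+8,u-12:u+12].mean())
E
```

```text
26 one [333 330 338 424 457 477 533 550 485 443 481 481 428 446 440 264 156 150
 157 202] 
   two [335 332 329 436 466 481 534 556 487 442 478 487 425 456 483 276 184 167
 158 196]
30 one [384 372 373 491 491 494 543 563 479 428 475 474 425 468 402 261 215 204
 207 209] 
   two [387 370 360 500 493 496 544 563 487 428 470 467 401 460 415 235 183 192
 202 217]
34 one [380 373 308 398 435 491 527 521 492 503 539 499 432 469 319 191 207 206
 203 208] 
   two [379 389 315 444 418 480 537 516 489 497 540 492 408 478 352 206 183 193
 210 212]
29 one [727 750 751 659 385 386 348 257 408 547 540 550 539 546 557 563 559 536
 529 521 528 504 384 324 438 557 665 653 236 560 740] 
   two [765 761 752 681 355 383 371 397 539 536 538 556 543 548 570 563 572 553
 539 516 526 522 522 525 515 535 648 708 173 579 765]
30 one [737 765 757 655 380 392 356 217 387 516 496 485 495 502 507 479 473 472
 482 492 488 475 373 321 438 568 664 660 242 555 740] 
   two [765 765 756 670 353 391 363 336 538 498 481 487 488 492 508 487 479 470
 489 489 493 477 487 473 505 545 660 722 169 564 765]
31 one [739 753 739
[... 283 characters left out ...]
45 221 395 512 478 481 471 459 461 475 486 495
 515 539 551 545 465 316 335 377 549 623 204 295 465] 
   two [765 609 526 403 322 394 340 324 521 511 476 478 484 461 455 470 488 508
 519 540 552 553 555 563 506 350 534 675 154 285 470]
empty [765 762 750 647 341 376 358 336 503 490 490 492 493 487 492 491 487 489
 493 487 483 487 489 499 523 538 653 711 163 558 765]
[[29.72399516 36.08290844]
 [29.52391812 35.79013481]
 [29.32238006 35.49522326]
 [28.91485637 34.89889202]] [[30.34872925 24.43759559]
 [30.15217127 24.10456955]
 [29.95418704 23.76912702]
 [29.55387729 23.09088655]]
tape 4.03125
jar 3.9114583333333335
tin 2.9921875
pliers 3.4765625
lock 56.3828125
screwdriver 14.291666666666666
```

Both noses match the empty-magazine picture (catches out), and the block's edges lie where the first block's did, so its top face is at the catches and level. The tape, jar, tin and pliers patches are unchanged. Handing in.

```bash
python3 -c "
from plant import r
print(r.job_done())"
```

```text
the job is handed in; nothing more can be done
None
```

Job handed in at about 26 s: the red-ended marker block went in first and the plain block on top, both flat, with the top block held at the catches in the final pictures. The tape, jar, tin and pliers show no movement, the padlock was hidden by the arm, and the screwdriver patch changed slightly, probably from the arm's shadow.

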